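# Press an insert into a drawer knob with one turn of the bench press

## Task

Set the turned drawer knob, face down, fully home in the round nest of the press's shuttle, let go of it, and slide the shuttle by its black knob gently in under the ram until you feel it against its stop. Then take the handwheel by its handle and turn it forwards (its top going away from the robot): on past the parking notch that it was left just short of, and from there exactly one full revolution, so that the ram comes down, presses the brass insert home and goes up again, stopping when you feel the spring plunger drop into the notch a second time; let go and leave the wheel parked there. Hold the handle and the black knob lightly, force nothing, do not run on into a second stroke, and leave the brush, the vial and the carver's control unit where they are.

Things in the scene. Friction and masses are not known exactly. Their poses are not given: they have to be found in the camera images.
- knob: the loose wooden drawer knob, about 0.06 kg, standing face down on the bench. Round about its upright z axis: a cap 44 mm across and 16 mm high, rounded below, and on it a straight stem 28 mm across and 20 mm high (36 mm in all). Origin: centre of the underside (the knob's face). Grip it by the stem; the brass insert sticks up from the stem's end.
- insert (a joint): the brass insert in the end of the knob's stem: how far its flange (17 mm across, 2 mm thick) stands off the wood, in m. Starts at 0.006 to 0.009; 0 = pressed home. A tight fit: it takes some 50 to 80 N from the ram, nothing a hand would shift.
- nest (a point): centre of the mouth of the nest: a round recess 45.6 mm across and 14 mm deep with a 2 mm chamfer, in a wooden block 68 x 68 x 24 mm on the shuttle. z up; the mouth is 64 mm above the bench. It moves with the shuttle. The press's head is clear of it by about 70 mm while the shuttle is out.
- shuttle (a joint): how far the shuttle (the slide that carries the nest) stands out to the front of the press, in m; starts at 0.104 to 0.110, 0 = home against its stop, nest under the ram. It slides along the press's x axis with about 2 N of drag.
- shuttle_knob (a point): centre of the top of the shuttle's black upright knob, 18 mm across and 32 mm tall, 82 mm in front of the nest's centre; its top is 82 mm above the bench. Hold it lightly: the finger forces on the shuttle together must stay below 45 N.
- press: the hand-cranked bench press (ochre cast iron, fixed). Origin: on the bench, on the ram's axis. x to the back (away from the robot at yaw 0), y to its left, z up. Head: x -34 to 115 mm, y -82 to 69 mm with its bearings, 115 to 305 mm high; ram stroke 20 mm. Handwheel 142 mm across on the right, axis along y, 205 mm above the bench, rim plane at y -105 mm.
- handle_mid (a point): middle of the crank handle: a free-spinning steel sleeve 24 mm thick and 92 mm long, parallel to the press's y axis, sticking out to the right (-y) of the wheel, 62 mm from the wheel's axis. This point is 59 mm clear of the rim's face, at y -173 mm of the press. Hold it lightly: the finger forces on it together must stay below 75 N.
- handwheel (a joint): angle of the handwheel in rad; 0 = handle straight up, growing as the top goes away from the robot (+x of the press). Starts at -0.5 to -0.1. The wheel is clamped on its shaft by hand, so where the notch lies is not known exactly: first met somewhere at 0.1 to 0.6, and again one revolution on. Drag at the handle 1 to 3 N, more while pressing.
- plunger_top (a point): top of the black knob of the spring plunger, left of the head, over the shaft collar with the notch (x 0, y 60 mm). About 305 mm above the bench while the plunger rides on the collar, 301.5 mm when it has dropped in the notch. Felt at the handle: some 5 to 10 N pulling in over the last 0.15 rad, then 15 to 30 N holding back. Let go within 0.06 rad of it, the wheel centres itself.
- wire_brush: bystander: wire brush with black handle and red head, 0.2 m long; origin near the middle of its underside
- bur_vial: bystander: clear vial with green cap, 26 mm across and 58 mm tall; origin at the centre of its underside
- carver_unit: bystander: white control unit of a power carver, 150 x 130 x 92 mm; origin at the centre of its underside
Not all that is in view belongs to the job. Several things have the shape of the knob; the one meant has the colours described above.

How it is judged:
On the way, in this order (a step that is already met when the one before it is completed fails the run):
1. the knob is seated in the nest and let go (z of knob in the frame of nest below -0.0125 m and horizontal distance between knob and nest below 0.002 m and angle between knob's own z axis and vertical below 0.06 rad and contact force between the fingers and knob below 0.3 N), for 0.2 s.
2. the shuttle is home against its stop with the knob in it (value of joint shuttle below 0.0015 m and z of knob in the frame of nest below -0.0125 m and horizontal distance between knob and nest below 0.002 m and angle between knob's own z axis and vertical below 0.06 rad), for 0.2 s.
3. the insert is pressed home by the ram (value of joint insert below 0.001 m and value of joint shuttle below 0.002 m and value of joint handwheel above 1.5 rad), for 0.05 s.
At the end, for the whole second after the job is handed in: the wheel is parked one revolution on (6.1 to 7.2 rad), still, with the plunger in the notch (top of its knob below 302.8 mm); the insert is home within 1 mm, the shuttle within 2 mm, and the knob sits upright in the nest (value of joint handwheel between 6.1 and 7.2 rad and z of plunger_top in the frame of press below 0.3028 m and velocity of joint handwheel between -0.05 and 0.05 rad/s and value of joint insert below 0.001 m and value of joint shuttle below 0.002 m and z of knob in the frame of nest below -0.0125 m and horizontal distance between knob and nest below 0.002 m and angle between knob's own z axis and vertical below 0.06 rad); the robot touches nothing.
It fails at once if the crank handle is squeezed or strained (contact force between the fingers and handwheel above 75 N).
It fails at once if the shuttle is squeezed, slammed or leaned on (contact force between the fingers and shuttle above 45 N).
It fails at once if the wheel is run on into a second stroke (value of joint handwheel above 7.6 rad).
It fails at once if a bystander is moved by over 20 mm (distance of any of wire_brush, bur_vial, carver_unit from where it was at the start of the episode above 0.02 m).
It also fails if it takes over 72 s, if anything falls off the work surface, if the arm or the gripper's body presses on something with over 40 N, if the wrist force passes 120 N, or if a joint passes its speed limit or range.

## Robot

A 7-joint arm with a two-finger parallel gripper is mounted at the origin on the work surface. World frame = base frame: x ahead of the robot, y to its left, z up, the work surface at z = 0. Lengths are in m, angles in rad, forces in N, time in s.
With the tool pointing down it reaches from about 0.425 to 0.875 m from the base axis. Payload 8.4 kg.
Tool frame: the origin (TCP) lies on the centre line of the jaws, within the pads' length; the fingertips stand 8 mm ahead of it and the grasp point (between the pads) lies 11 mm behind it; z points along the fingers, y is the line along which they close (so a half turn about z gives the same grasp; the last joint's range is limited). The gripper opens to 87 mm and grips with 3 to 60 N. Pads are 19 mm wide; open, the fingers measure 117 mm over their backs; the gripper's body (75 mm by 190 mm) begins 51 mm behind the grasp point.
Start: joints at [-1.343, 0.333, 0.04, 1.465, -0.013, 1.343, -0.059], TCP at [0.209, 0.616, 0.231] pointing down, gripper open.
Joint ranges: [-2.58, 2.58], [-0.38, 2.09], [-1.3, 1.39], [0.25, 2.4], [-1.5, 4.64], [0.08, 2.09], [-2.65, 2.65]. Speed limits (rad/s): [2.22, 2.22, 2.79, 2.79, 3.14, 3.14, 3.14].

## Interface

Orientations are given as a rotation vector (axis times angle).
In Python, from station import telemetry, imaging, sign_off, nets gives the robot as it stands.
- The arm moves only by the tool send_rows, never from a script. Its argument "commands" is a list of rows, each an object of numbers: "tx", "ty", "tz": the shift along the tool's x, y, z in units of 60 mm (1.0 is 60 mm); "yaw": the turn about the tool's z in units of 6 degrees (1.0 is 6 degrees). In form: [{"tx": .., "ty": .., "tz": .., "yaw": ..}, ...]. A call has 1 to 20 rows; each row shifts and turns the commanded pose from where the row before left it, along the tool's axes as they then stand; what a row does not reach is not made up. A row lasts 1/8 s, in which the tool goes at most 62.5 mm and 10.7 degrees, less where a joint would pass 70% of its speed; a pose out of reach is approached as far as the arm can. A call is refused whole if a number of a shift passes 1 or a number of a turn 1, either way. A call with a gripper value outside its range is refused whole. "gripper" is the opening, from -1 (shut) to 1 (fully open), set as the call begins (left out, the last holds). The fingers move at their own pace and stop on an object; "force" is the grip in N (left out, the last holds). Time passes only in rows, so rows that do not move let the fingers close. It gives the time, the measured TCP pose, the force, the opening and the grip force at its end, in the units of the state.
- telemetry.observe(): the state, without advancing time (a new reading comes with each control period).
- imaging.snapshot(name): name is "scene" or "top"; returns (picture, depth): 400x640x3 uint8, red, green, blue; 400x640 float32, m along the optical axis (not along the pixel's ray), 0 where there is no reading.
- imaging.camera_model(name): a dict with "mtx" (3x3 intrinsics, pixels), "T" (4x4, takes a point from camera to world coordinates). Camera axes: x right, y up, looking along -z (the intrinsics and any distortion apply to the point x, -y, -z); pixel columns grow to the right and rows downward; lengths in m; the calibration is good to about 2 mm. A picture is of the moment at which its call begins. camera_model takes no time and is no camera call.
- sign_off(): hands the job in; it is judged then, once.
Trained networks look in the newest picture that a camera, given by its name, has taken for a name from the list of things; names that differ only in an ending like _2 or _b are one class to them, and where a whole thing is asked for, a point or a joint stands for the part that bears it (a point fixed in the world has none). Each returns a list of dicts, best first, with "confidence" (0 to 1); they miss things now and then, are a little off and sometimes report something else, mostly with a low value. They report only what shows in the picture. A call takes as long as a camera call. They do not tell look-alikes from the thing itself.
- nets.cut_out(camera, query): "region" (400x640 bool, what is visible of it).
- nets.landmark_of(camera, query): "xyz" ([x, y, z] in m, in the coordinates of the camera as it stood for that picture, good to about 4 mm: a listed point, or the origin of a listed thing).
The state is a dict: "time_s": time; "q": joint angles; "qvel": joint speeds; "joint_torque": joint torques, N m; "eef_pos": TCP position; "eef_rot": TCP orientation; "ft_force": force on the tool from outside, world axes, zero at the start; "moment": the same for the moment, N m; "opening": opening from 0.0 (shut) to 1.0 (fully open); "gripper_force": force on a finger pad.
Only numpy, scipy, OpenCV 4.12 (cv2) and the standard library are available. Lean on these libraries where they do the work, as an engineer would, in place of code of your own. Each camera call takes 0.05 s, during which the arm holds its last target. There are 200 camera calls.

## Working session

There is one attempt and no reset: what is moved stays moved. The work goes in short steps, Python scripts to look and compute and a tool call to move; the robot and the scene stay as the last step left them, time stands still between calls to the robot, and variables do not carry over. Pictures are saved under pics/ and viewed, at most 10 in all, crops included, and the job is handed in when it is done.

Besides the shell and the picture viewer there is one more tool, called after "Emit:" as a command line: name --argument value ..., lists and objects as JSON in quotes. send_rows: Moves the arm, as the interface text tells. Its arguments: {"type":"object","properties":{"commands":{"type":"array"},"gripper":{"type":"number"},"force":{"type":"number"}},"required":["commands"]}

```bash
mkdir -p pics; ls
cat > h.py <<'E'
import numpy as np, cv2
from station import telemetry, imaging, sign_off, nets
def w(cam,p):
    T=np.array(imaging.camera_model(cam)["T"]); return T[:3,:3]@np.array(p)+T[:3,3]
def cloud(cam,d):
    m=imaging.camera_model(cam);K=np.array(m["mtx"]);T=np.array(m["T"])
    v,u=np.mgrid[:d.shape[0],:d.shape[1]]
    x=(u-K[0,2])/K[0,0]*d;y=(v-K[1,2])/K[1,1]*d
    P=np.stack([x,-y,-d],-1)
    return P@T[:3,:3].T+T[:3,3]
E
python3 - <<'E'
from h import *
s=telemetry.observe();print({k:np.round(v,3) for k,v in s.items()})
for c in("scene","top"):
    p,d=imaging.snapshot(c);cv2.imwrite(f"pics/{c}0.png",p[:,:,::-1]);np.save(c+"0.npy",d)
    m=imaging.camera_model(c);print(c,np.round(m["mtx"],1).tolist(),np.round(m["T"],3).tolist(),m.keys())
    for q in["knob","nest","shuttle_knob","press","handle_mid","plunger_top","wire_brush","bur_vial","carver_unit"]:
        print(q,[(np.round(w(c,r["xyz"]),3).tolist(),round(r["confidence"],2)) for r in nets.landmark_of(c,q)[:4]])
E
```

```text
pics
{'time_s': np.float64(0.0), 'q': array([-1.343,  0.334,  0.04 ,  1.466, -0.013,  1.343, -0.058]), 'qvel': array([-0.001,  0.   , -0.001, -0.   ,  0.   ,  0.001, -0.001]), 'joint_torque': array([-0.0000e+00, -6.5636e+01,  1.3350e+00, -4.0378e+01, -6.0000e-02,
        4.5000e-02,  0.0000e+00]), 'eef_pos': array([0.209, 0.615, 0.23 ]), 'eef_rot': array([-5.11e-01, -3.10e+00,  2.00e-03]), 'ft_force': array([-0.654, -0.514, -0.142]), 'moment': array([ 0.006, -0.018, -0.035]), 'gripper_force': np.float64(0.0), 'opening': np.float64(0.997)}
scene [[378.4, 0.0, 313.5], [0.0, 378.4, 192.8], [0.0, 0.0, 1.0]] [[-0.862, -0.406, 0.303, 0.884], [0.506, -0.671, 0.542, 0.565], [-0.017, 0.62, 0.784, 1.1], [0.0, 0.0, 0.0, 1.0]] dict_keys(['mtx', 'T'])
knob [([0.507, 0.387, -0.004], 0.76), ([0.395, 0.341, -0.005], 0.74), ([0.484, 0.304, 0.002], 0.69), ([0.449, -0.179, 0.0], 0.18)]
nest [([0.514, 0.056, 0.06], 0.64)]
shuttle_knob [([0.429, 0.073, 0.077], 0.67)]
press [([0.622, 0.035, -0.001], 0.65), ([0.447, -0.176, 0.001], 0.47)]
handle_mid [([0.57, -0.128, 0.263], 0.55)]
plunger_top [([0.628, 0.0
[... 186 characters left out ...]
380.6, 0.0, 316.8], [0.0, 380.6, 195.2], [0.0, 0.0, 1.0]] [[-0.004, 0.988, -0.152, 0.354], [-1.0, -0.003, 0.009, -0.023], [0.009, 0.152, 0.988, 1.397], [0.0, 0.0, 0.0, 1.0]] dict_keys(['mtx', 'T'])
knob [([0.482, 0.303, -0.002], 0.6), ([0.503, 0.387, -0.001], 0.58), ([0.392, 0.342, -0.004], 0.58), ([0.446, -0.172, -0.003], 0.31)]
nest [([0.507, 0.059, 0.064], 0.68)]
shuttle_knob [([0.433, 0.075, 0.081], 0.78)]
press [([0.621, 0.038, 0.001], 0.85), ([0.478, 0.3, -0.001], 0.24)]
handle_mid [([0.568, -0.132, 0.259], 0.61)]
plunger_top [([0.628, 0.099, 0.304], 0.52)]
wire_brush [([0.675, 0.335, 0.003], 0.66)]
bur_vial [([0.445, -0.174, -0.002], 0.38)]
carver_unit [([0.57, -0.467, -0.001], 0.84)]
```

View pics/scene0.png

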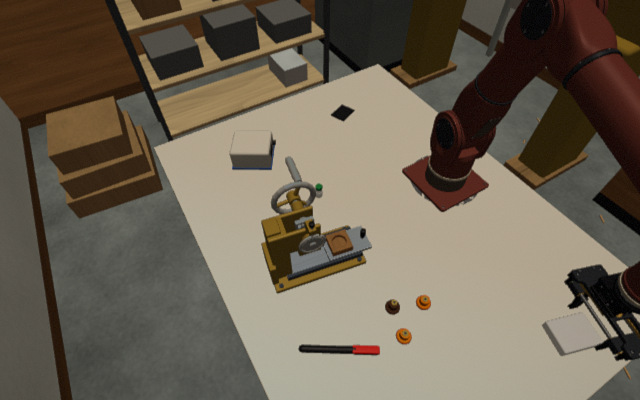

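View pics/top0.png

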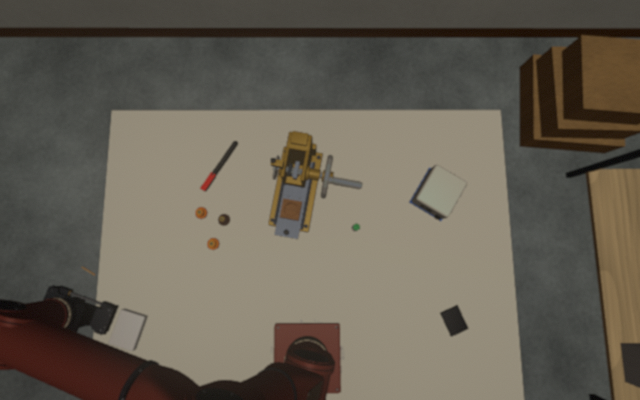

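The scene view shows a dark knob at (393,306), two orange ones at (424,301) and (404,336), the press around (310,240), and the handle at (293,170). I'll zoom in on the knobs and the press.

Run:
```python
from h import *
p=cv2.imread("pics/scene0.png")
a=cv2.resize(p[285:350,375:440],(400,400),interpolation=cv2.INTER_CUBIC)
b=cv2.resize(p[150:290,255:375],None,fx=400/140,fy=400/140,interpolation=cv2.INTER_CUBIC)
cv2.imwrite("pics/z0.png",np.hstack([a,b]))
# pointclouds: knob tops, press deck
for c in("scene","top"):
    P=cloud(c,np.load(c+"0.npy"))
    for n,(x,y) in dict(dark=(.483,.303),o1=(.505,.387),o2=(.393,.341)).items():
        m=(np.hypot(P[...,0]-x,P[...,1]-y)<.03)&(P[...,2]>.008)
        q=P[m];print(c,n,m.sum(),q.mean(0).round(4),q[:,2].max().round(4))
        m2=m&(P[...,2]>.028); print("  stem",m2.sum(),P[m2].mean(0).round(4) if m2.any() else 0, )
        im=cv2.imread(f"pics/{c}0.png");print("  rgb",im[m].mean(0)[::-1].round())
```

```text
scene dark 177 [0.4869 0.3054 0.0264] 0.0498
  stem 80 [0.4843 0.304  0.0388]
  rgb [69. 50. 31.]
scene o1 200 [0.5118 0.3879 0.0253] 0.0427
  stem 87 [0.5082 0.3865 0.0366]
  rgb [149.  87.  28.]
scene o2 180 [0.4002 0.3408 0.0243] 0.0399
  stem 76 [0.3969 0.339  0.036 ]
  rgb [145.  81.  24.]
top dark 113 [0.4771 0.3009 0.025 ] 0.0477
  stem 46 [0.4775 0.3025 0.0391]
  rgb [82. 69. 53.]
top o1 116 [0.5028 0.3841 0.0247] 0.0472
  stem 50 [0.5033 0.3868 0.036 ]
  rgb [132.  88.  51.]
top o2 119 [0.3913 0.3368 0.0244] 0.042
  stem 51 [0.3918 0.3397 0.0355]
  rgb [134.  91.  52.]
```

View pics/z0.png

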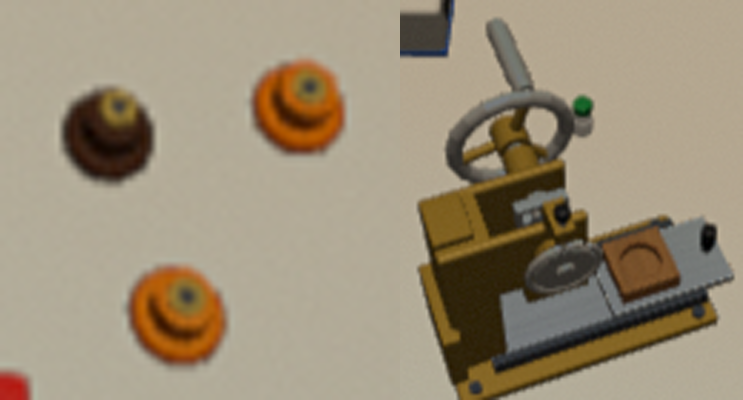

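The left crop shows the only dark-brown knob at (108,130), with its brass insert standing proud; the other two are orange decoys. Depth puts the dark knob near (0.482, 0.303). Next I fit the press pose.

Run:
```python
from h import *
from scipy.optimize import least_squares
# landmarks fit: x,y,yaw,shuttle,theta
L={'scene':dict(nest=[.514,.056,.06],sk=[.429,.073,.077],press=[.622,.035,-.001],h=[.57,-.128,.263],pl=[.628,.094,.305]),
'top':dict(nest=[.507,.059,.064],sk=[.433,.075,.081],press=[.621,.038,.001],h=[.568,-.132,.259],pl=[.628,.099,.304])}
def model(p):
    x,y,a,s,t=p;e=lambda u,v,z:np.array([x+u*np.cos(a)-v*np.sin(a),y+u*np.sin(a)+v*np.cos(a),z])
    return dict(nest=e(-s,0,.064),sk=e(-s-.082,0,.082),press=e(0,0,0),h=e(.062*np.sin(t),-.173,.205+.062*np.cos(t)),pl=e(0,.06,.305))
for cs in(['scene'],['top'],['scene','top']):
    f=lambda p:np.concatenate([model(p)[k]-np.array(L[c][k]) for c in cs for k in L[c]])
    r=least_squares(f,[.62,.036,-.2,.107,-.3]);print(cs,r.x.round(4),np.abs(r.fun).max().round(4))
print({k:v.round(4) for k,v in model(r.x).items()})
for c in("scene","top"):
    P=cloud(c,np.load(c+"0.npy"))
    im=cv2.imread(f"pics/{c}0.png").astype(int)
    m=(abs(P[...,2]-.064)<.006)&(np.hypot(P[...,0]-.51,P[...,1]-.058)<.06)&(im[...,2]-im[...,0]>35)
    q=P[m][:,:2].astype(np.float32);rc=cv2.minAreaRect(q*1000);print(c,m.sum(),rc,P[m].mean(0))
    # handle sleeve
    m=(P[...,2]>.24)&(P[...,1]<-.085)&(P[...,1]>-.2)&(P[...,0]>.5)&(P[...,0]<.66);m&=(P[...,2]<.30)
    q=P[m];print("handle",m.sum(),q.mean(0),q.min(0),q.max(0));u,s,v=np.linalg.svd(q-q.mean(0));print(v[0],np.arctan2(v[0][1],v[0][0])*57.3)
    m=(P[...,2]>.045)&(P[...,2]<.055)&(P[...,0]<.62)&(P[...,0]>.38)&(abs(P[...,1]-.05)<.08)
    print("deck",m.sum(),cv2.minAreaRect(P[m][:,:2].astype(np.float32)*1000))
```

```text
['scene'] [ 0.6199  0.0364 -0.1842  0.1101 -0.3161] 0.005
['top'] [ 0.6198  0.0383 -0.1805  0.1115 -0.3604] 0.004
['scene', 'top'] [ 0.6198  0.0374 -0.1826  0.1107 -0.3363] 0.005
{'nest': array([0.5109, 0.0575, 0.064 ]), 'sk': array([0.4303, 0.0724, 0.082 ]), 'press': array([0.6198, 0.0374, 0.    ]), 'h': array([ 0.5683, -0.129 ,  0.2635]), 'pl': array([0.6307, 0.0964, 0.305 ])}
scene 286 ((513.1265258789062, 56.83055114746094), (69.59085083007812, 68.51089477539062), 79.33799743652344) [0.51319035 0.05868343 0.06334886]
handle 174 [ 0.57036168 -0.12521973  0.27161401] [ 0.54913644 -0.17282382  0.26149089] [ 0.58677534 -0.08512425  0.27757118]
[0.19236421 0.98131102 0.00496963] 78.91488488048702
deck 175 ((525.2953491210938, 58.47562789916992), (188.69882202148438, 86.5386734008789), 3.2359914779663086)
top 197 ((510.1238708496094, 57.4859733581543), (63.86994171142578, 65.60441589355469), 79.34467315673828) [0.51074592 0.05708537 0.06346837]
handle 216 [ 0.56386669 -0.12576783  0.27126536] [ 0.54909064 -0.16763288  0.25982789] [ 0.58360014 -0.08568555  0.27943695]
[-0.18869444 -0.98202194 -0.00522605] -100.88418383852814
deck 145 ((496.45928955078125, 59.510581970214844), (103.30086517333984, 162.63192749023438), 80.05200958251953)
```

Emit:
send_rows --commands '[{"tx":-0.5,"yaw":1},{"tx":-1,"yaw":1},{"tx":-1,"yaw":1},{"tx":-1,"yaw":1},{"yaw":1},{"yaw":1},{"yaw":1},{"yaw":1},{"yaw":1},{"yaw":1},{"yaw":1},{"yaw":1},{"yaw":1},{"yaw":0.8},{}]' --gripper 0.4 --force 12

```text
invalid input
```

Emit:
send_rows --commands '[{"tx":-0.85,"ty":-0.5,"tz":0,"yaw":0},{"tx":-0.85,"ty":-0.5,"tz":0,"yaw":0},{"tx":-0.85,"ty":-0.5,"tz":0,"yaw":0},{"tx":-0.85,"ty":-0.5,"tz":0,"yaw":0},{"tx":-0.85,"ty":-0.5,"tz":0,"yaw":0},{"tx":-0.85,"ty":-0.5,"tz":0,"yaw":0},{"tx":-0.85,"ty":-0.5,"tz":0,"yaw":0},{"tx":0,"ty":0,"tz":0,"yaw":1},{"tx":0,"ty":0,"tz":0,"yaw":1},{"tx":0,"ty":0,"tz":0,"yaw":1},{"tx":0,"ty":0,"tz":0,"yaw":1}]' --gripper 0.4 --force 12

```text
time_s: 2.38
eef_pos: [0.4794, 0.302, 0.2306]
eef_rot: [1.15, 2.924, 0.0]
ft_force: [-0.5, -0.1, -0.0]
opening: 0.699
gripper_force: 0.0
```

Emit:
send_rows --commands '[{"tx":0,"ty":0,"tz":0.5,"yaw":1},{"tx":0,"ty":0,"tz":0.5,"yaw":1},{"tx":0,"ty":0,"tz":0.5,"yaw":1},{"tx":0,"ty":0,"tz":0.3,"yaw":1},{"tx":0,"ty":0,"tz":0.2,"yaw":1},{"tx":0,"ty":0,"tz":0,"yaw":1},{"tx":0,"ty":0,"tz":0,"yaw":1},{"tx":0,"ty":0,"tz":0,"yaw":1},{"tx":0,"ty":0,"tz":0,"yaw":1},{"tx":0,"ty":0,"tz":0,"yaw":0.68},{"tx":0,"ty":0,"tz":0,"yaw":0},{"tx":0,"ty":0,"tz":0,"yaw":0}]'

```text
time_s: 3.88
eef_pos: [0.4793, 0.3021, 0.1106]
eef_rot: [-2.419, -2.004, -0.0]
ft_force: [0.4, 0.1, 0.3]
opening: 0.699
gripper_force: 0.0
```

Emit:
send_rows --commands '[{"tx":0.02,"ty":0.025,"tz":0.5,"yaw":0},{"tx":0,"ty":0,"tz":0.4,"yaw":0},{"tx":0,"ty":0,"tz":0.3,"yaw":0},{"tx":0,"ty":0,"tz":0.19,"yaw":0},{"tx":0,"ty":0,"tz":0,"yaw":0},{"tx":0,"ty":0,"tz":0,"yaw":0}]'

```text
time_s: 4.62
eef_pos: [0.4815, 0.3033, 0.0279]
eef_rot: [2.421, 2.002, 0.002]
ft_force: [-0.5, 0.0, 0.4]
opening: 0.699
gripper_force: 0.0
```

Emit:
send_rows --commands '[{"tx":0,"ty":0,"tz":0,"yaw":0},{"tx":0,"ty":0,"tz":0,"yaw":0},{"tx":0,"ty":0,"tz":0,"yaw":0},{"tx":0,"ty":0,"tz":0,"yaw":0},{"tx":0,"ty":0,"tz":0,"yaw":0},{"tx":0,"ty":0,"tz":0,"yaw":0}]' --gripper -0.7 --force 5

```text
time_s: 5.38
eef_pos: [0.481, 0.303, 0.0272]
eef_rot: [-2.421, -2.002, 0.0]
ft_force: [-0.2, -0.3, 1.3]
opening: 0.319
gripper_force: 5.0
```

Emit:
send_rows --commands '[{"tx":0,"ty":0,"tz":0,"yaw":0},{"tx":0,"ty":0,"tz":0,"yaw":0},{"tx":0,"ty":0,"tz":0,"yaw":-1},{"tx":0,"ty":0,"tz":0,"yaw":-1},{"tx":0,"ty":0,"tz":0,"yaw":-1},{"tx":0,"ty":0,"tz":0,"yaw":-1},{"tx":0,"ty":0,"tz":0,"yaw":-1},{"tx":0,"ty":0,"tz":0,"yaw":-1},{"tx":0,"ty":0,"tz":0,"yaw":-1},{"tx":0,"ty":0,"tz":0,"yaw":-1},{"tx":0,"ty":0,"tz":0,"yaw":-1},{"tx":0,"ty":0,"tz":0,"yaw":-1},{"tx":0,"ty":0,"tz":0,"yaw":-1},{"tx":0,"ty":0,"tz":0,"yaw":-1},{"tx":0,"ty":0,"tz":0,"yaw":-1},{"tx":0,"ty":0,"tz":0,"yaw":-1},{"tx":0,"ty":0,"tz":0,"yaw":-1},{"tx":0,"ty":0,"tz":0,"yaw":0}]' --gripper 0.1

```text
time_s: 7.62
eef_pos: [0.4811, 0.3028, 0.0271]
eef_rot: [-0.297, -3.127, 0.0]
ft_force: [-0.2, 0.4, -0.6]
opening: 0.551
gripper_force: 0.0
```

Emit:
send_rows --commands '[{"tx":0,"ty":0,"tz":0,"yaw":0},{"tx":0,"ty":0,"tz":0,"yaw":0},{"tx":0,"ty":0,"tz":0,"yaw":0},{"tx":0,"ty":0,"tz":0,"yaw":0},{"tx":0,"ty":0,"tz":0,"yaw":0},{"tx":0,"ty":0,"tz":0,"yaw":0}]' --gripper -0.7 --force 10

```text
time_s: 8.38
eef_pos: [0.481, 0.303, 0.0272]
eef_rot: [-0.296, -3.128, 0.0]
ft_force: [-0.2, 0.6, -0.4]
opening: 0.319
gripper_force: 10.0
```

Emit:
send_rows --commands '[{"tx":0,"ty":0,"tz":-0.4,"yaw":0},{"tx":0,"ty":0,"tz":-0.6,"yaw":0},{"tx":0,"ty":0,"tz":-0.67,"yaw":0},{"tx":-0.182,"ty":-0.561,"tz":0,"yaw":0},{"tx":-0.182,"ty":-0.561,"tz":0,"yaw":0},{"tx":-0.182,"ty":-0.561,"tz":0,"yaw":0},{"tx":-0.182,"ty":-0.561,"tz":0,"yaw":0},{"tx":-0.182,"ty":-0.561,"tz":0,"yaw":0},{"tx":-0.182,"ty":-0.561,"tz":0,"yaw":0},{"tx":-0.182,"ty":-0.561,"tz":0,"yaw":0},{"tx":0,"ty":0,"tz":0,"yaw":0},{"tx":0,"ty":0,"tz":0,"yaw":0}]'

```text
time_s: 9.88
eef_pos: [0.5118, 0.0578, 0.1273]
eef_rot: [-0.296, -3.128, -0.001]
ft_force: [-1.1, 0.4, -0.7]
opening: 0.316
gripper_force: 10.0
```

Run:
```python
from h import *
print(telemetry.observe()["eef_pos"])
ims=[]
for c in("scene","top"):
    p,d=imaging.snapshot(c);cv2.imwrite(f"pics/{c}1.png",p[:,:,::-1])
    for q in("knob","nest","shuttle_knob"):
        print(c,q,[(np.round(w(c,r["xyz"]),4).tolist(),round(r["confidence"],2)) for r in nets.landmark_of(c,q)[:4]])
    v,u=((240,340) if c=="scene" else (205,290))
    ims.append(cv2.resize(p[v-40:v+40,u-40:u+40,::-1],(400,400),interpolation=cv2.INTER_CUBIC))
cv2.imwrite("pics/z1.png",np.hstack(ims))
```

```text
[0.51183379 0.0578034  0.12731375]
scene knob [([0.5051, 0.3876, -0.0033], 0.73), ([0.3977, 0.3392, 0.0019], 0.64), ([0.5107, 0.055, 0.1014], 0.51)]
scene nest [([0.5115, 0.0576, 0.0624], 0.61)]
scene shuttle_knob [([0.4295, 0.0716, 0.0789], 0.77)]
top knob [([0.3938, 0.3381, 0.0008], 0.41), ([0.503, 0.3844, -0.0019], 0.4)]
top nest []
top shuttle_knob []
```

View pics/z1.png

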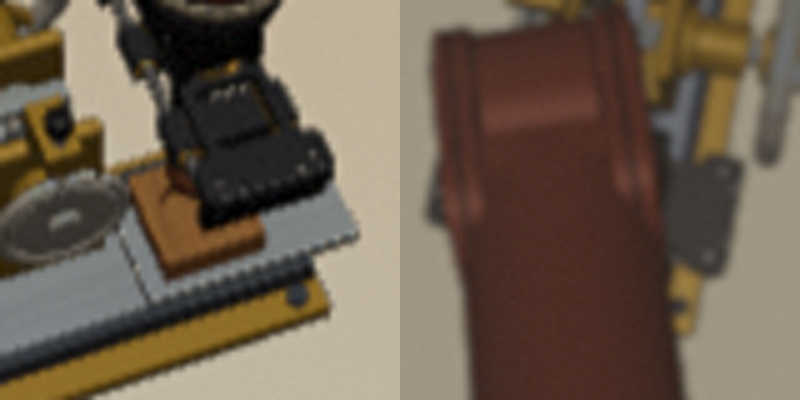

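The scene view shows the knob, held in the gripper, directly over the nest block (crop about (200,200)). The top view is blocked by the arm. I'll descend and feel for contact.

Emit:
send_rows --commands '[{"tx":0,"ty":-0.008,"tz":0.25,"yaw":0},{"tx":0,"ty":0,"tz":0.2,"yaw":0},{"tx":0,"ty":0,"tz":0.1,"yaw":0},{"tx":0,"ty":0,"tz":0.05,"yaw":0},{"tx":0,"ty":0,"tz":0.05,"yaw":0},{"tx":0,"ty":0,"tz":0.03,"yaw":0},{"tx":0,"ty":0,"tz":0,"yaw":0}]'

```text
time_s: 11.15
eef_pos: [0.5119, 0.0567, 0.0866]
eef_rot: [0.296, 3.128, 0.0]
ft_force: [-0.4, 0.3, -1.4]
opening: 0.315
gripper_force: 10.0
```

Emit:
send_rows --commands '[{"tx":0,"ty":0,"tz":0.04,"yaw":0},{"tx":0,"ty":0,"tz":0.04,"yaw":0},{"tx":0,"ty":0,"tz":0.04,"yaw":0},{"tx":0,"ty":0,"tz":0.02,"yaw":0},{"tx":0,"ty":0,"tz":0,"yaw":0},{"tx":0,"ty":0,"tz":0,"yaw":0}]'

```text
time_s: 11.9
eef_pos: [0.5119, 0.0567, 0.0782]
eef_rot: [0.296, 3.127, 0.0]
ft_force: [0.7, 0.5, -0.8]
opening: 0.317
gripper_force: 10.0
```

Emit:
send_rows --commands '[{"tx":0,"ty":0,"tz":0.012,"yaw":0},{"tx":0,"ty":0,"tz":0.004,"yaw":0},{"tx":0,"ty":0,"tz":0,"yaw":0}]'

```text
time_s: 12.28
eef_pos: [0.5118, 0.0567, 0.0772]
eef_rot: [-0.296, -3.128, 0.0]
ft_force: [-0.3, 0.1, -0.8]
opening: 0.319
gripper_force: 10.0
```

Emit:
send_rows --commands '[{"tx":0,"ty":0,"tz":0,"yaw":0},{"tx":0,"ty":0,"tz":0,"yaw":0},{"tx":0,"ty":0,"tz":0,"yaw":0},{"tx":0,"ty":0,"tz":-0.2,"yaw":0},{"tx":0,"ty":0,"tz":-0.4,"yaw":0},{"tx":0,"ty":0,"tz":-0.5,"yaw":0},{"tx":0.3,"ty":0,"tz":0,"yaw":0},{"tx":0.5,"ty":0,"tz":0,"yaw":0},{"tx":0.54,"ty":0,"tz":0,"yaw":0},{"tx":0,"ty":0,"tz":0,"yaw":0},{"tx":0,"ty":0,"tz":0,"yaw":0}]' --gripper 0.1

```text
time_s: 13.65
eef_pos: [0.4338, 0.0718, 0.1441]
eef_rot: [0.296, 3.126, 0.001]
ft_force: [0.6, 0.3, -0.6]
opening: 0.553
gripper_force: 0.0
```

Run:
```python
from h import *
print(telemetry.observe()["eef_pos"])
p,d=imaging.snapshot("scene")
for q in("knob","nest","shuttle_knob"):
    print(q,[(np.round(w("scene",r["xyz"]),4).tolist(),round(r["confidence"],2)) for r in nets.landmark_of("scene",q)[:4]])
P=cloud("scene",d);m=(np.hypot(P[...,0]-.515,P[...,1]-.058)<.014)&(P[...,2]>.07);print(P[m].mean(0),P[m][:,2].max())
cv2.imwrite("pics/z2.png",cv2.resize(p[195:275,300:380,::-1],(480,480),interpolation=cv2.INTER_CUBIC))
```

```text
[0.43377957 0.07179321 0.14405044]
knob [([0.5045, 0.386, -0.0038], 0.68), ([0.3972, 0.343, -0.0024], 0.58), ([0.5105, 0.0577, 0.0509], 0.51)]
nest [([0.5151, 0.0543, 0.0623], 0.71)]
shuttle_knob [([0.4289, 0.071, 0.0791], 0.75)]
[0.51568272 0.06077228 0.08545829] 0.09860174109959141
```

View pics/z2.png

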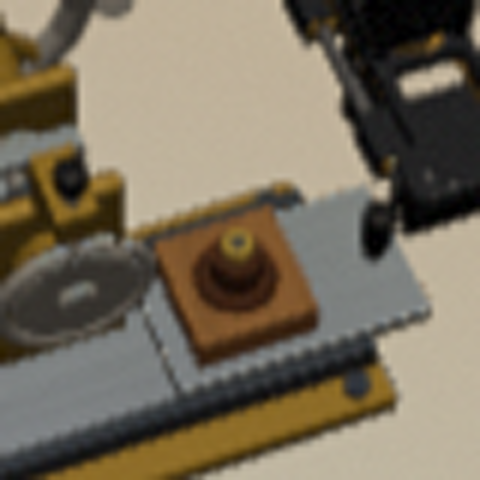

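The crop shows the knob seated squarely in the nest at (237,265) and the black shuttle knob at (377,225). Now I take the shuttle knob.

Emit:
send_rows --commands '[{"tx":0.09,"ty":0,"tz":0.4,"yaw":0},{"tx":0,"ty":0,"tz":0.5,"yaw":0},{"tx":0,"ty":0,"tz":0.3,"yaw":0},{"tx":0,"ty":0,"tz":0.13,"yaw":0},{"tx":0,"ty":0,"tz":0,"yaw":0}]'

```text
time_s: 14.48
eef_pos: [0.4276, 0.0726, 0.0633]
eef_rot: [-0.296, -3.127, 0.001]
ft_force: [1.3, 0.3, -0.0]
opening: 0.548
gripper_force: 0.0
```

Emit:
send_rows --commands '[{"tx":0,"ty":0,"tz":0,"yaw":0},{"tx":0,"ty":0,"tz":0,"yaw":0},{"tx":0,"ty":0,"tz":0,"yaw":0},{"tx":0,"ty":0,"tz":0,"yaw":0},{"tx":0,"ty":0,"tz":0,"yaw":0},{"tx":0,"ty":0,"tz":0,"yaw":0}]' --gripper -0.9 --force 8

```text
time_s: 15.22
eef_pos: [0.4276, 0.0722, 0.0636]
eef_rot: [-0.297, -3.128, 0.001]
ft_force: [-1.9, -5.6, 5.6]
opening: 0.201
gripper_force: 8.0
```

Emit:
send_rows --commands '[{"tx":-0.04,"ty":-0.008,"tz":0,"yaw":0},{"tx":-0.06,"ty":0,"tz":0,"yaw":0},{"tx":-0.1,"ty":0,"tz":0,"yaw":0},{"tx":-0.1,"ty":0,"tz":0,"yaw":0},{"tx":-0.1,"ty":0,"tz":0,"yaw":0},{"tx":-0.1,"ty":0,"tz":0,"yaw":0}]'

```text
time_s: 15.98
eef_pos: [0.457, 0.0667, 0.0636]
eef_rot: [-0.296, -3.127, -0.0]
ft_force: [-2.5, -2.1, 6.0]
opening: 0.202
gripper_force: 8.0
```

Emit:
send_rows --commands '[{"tx":-0.1,"ty":0,"tz":0,"yaw":0},{"tx":-0.1,"ty":0,"tz":0,"yaw":0},{"tx":-0.1,"ty":0,"tz":0,"yaw":0},{"tx":-0.1,"ty":0,"tz":0,"yaw":0},{"tx":-0.1,"ty":0,"tz":0,"yaw":0},{"tx":-0.1,"ty":0,"tz":0,"yaw":0},{"tx":-0.1,"ty":0,"tz":0,"yaw":0},{"tx":-0.1,"ty":0,"tz":0,"yaw":0},{"tx":-0.1,"ty":0,"tz":0,"yaw":0},{"tx":-0.08,"ty":0,"tz":0,"yaw":0},{"tx":-0.06,"ty":0,"tz":0,"yaw":0},{"tx":0,"ty":0,"tz":0,"yaw":0}]'

```text
time_s: 17.48
eef_pos: [0.5189, 0.0553, 0.0636]
eef_rot: [0.296, 3.127, 0.001]
ft_force: [1.3, -1.3, 2.5]
opening: 0.2
gripper_force: 8.0
```

Emit:
send_rows --commands '[{"tx":-0.03,"ty":0,"tz":0,"yaw":0},{"tx":-0.03,"ty":0,"tz":0,"yaw":0},{"tx":-0.03,"ty":0,"tz":0,"yaw":0},{"tx":-0.03,"ty":0,"tz":0,"yaw":0},{"tx":-0.03,"ty":0,"tz":0,"yaw":0},{"tx":-0.03,"ty":0,"tz":0,"yaw":0}]'

```text
time_s: 18.23
eef_pos: [0.5288, 0.0534, 0.0636]
eef_rot: [-0.295, -3.128, -0.001]
ft_force: [-1.8, 0.5, 5.4]
opening: 0.207
gripper_force: 8.0
```

Emit:
send_rows --commands '[{"tx":-0.02,"ty":0,"tz":0,"yaw":0},{"tx":-0.02,"ty":0,"tz":0,"yaw":0}]'

```text
time_s: 18.48
eef_pos: [0.5311, 0.053, 0.0636]
eef_rot: [-0.295, -3.128, -0.001]
ft_force: [-1.8, -0.3, 5.8]
opening: 0.202
gripper_force: 8.0
```

Emit:
send_rows --commands '[{"tx":-0.02,"ty":0,"tz":0,"yaw":0},{"tx":0,"ty":0,"tz":0,"yaw":0}]'

```text
time_s: 18.73
eef_pos: [0.5325, 0.0527, 0.0636]
eef_rot: [0.295, 3.127, 0.001]
ft_force: [-1.6, -0.4, 4.6]
opening: 0.202
gripper_force: 8.0
```

Emit:
send_rows --commands '[{"tx":-0.02,"ty":0,"tz":0,"yaw":0},{"tx":-0.02,"ty":0,"tz":0,"yaw":0}]'

```text
time_s: 18.98
eef_pos: [0.5347, 0.0523, 0.0636]
eef_rot: [-0.295, -3.128, -0.001]
ft_force: [-1.5, 0.5, 6.0]
opening: 0.202
gripper_force: 8.0
```

Emit:
send_rows --commands '[{"tx":-0.02,"ty":0,"tz":0,"yaw":0},{"tx":0,"ty":0,"tz":0,"yaw":0}]'

```text
time_s: 19.23
eef_pos: [0.5351, 0.0522, 0.0635]
eef_rot: [-0.295, -3.126, -0.001]
ft_force: [-5.4, 0.0, 8.2]
opening: 0.202
gripper_force: 8.0
```

Emit:
send_rows --commands '[{"tx":-0.02,"ty":0,"tz":0,"yaw":0},{"tx":0,"ty":0,"tz":0,"yaw":0}]'

```text
time_s: 19.48
eef_pos: [0.5356, 0.0521, 0.0633]
eef_rot: [-0.295, -3.125, -0.001]
ft_force: [-7.0, 0.9, 8.1]
opening: 0.2
gripper_force: 8.0
```

Emit:
send_rows --commands '[{"tx":0.03,"ty":0,"tz":0,"yaw":0},{"tx":0,"ty":0,"tz":0,"yaw":0},{"tx":0,"ty":0,"tz":0,"yaw":0},{"tx":0,"ty":0,"tz":0,"yaw":0},{"tx":0,"ty":0,"tz":-0.3,"yaw":0},{"tx":0,"ty":0,"tz":-0.6,"yaw":0},{"tx":0,"ty":0,"tz":-0.8,"yaw":0},{"tx":0,"ty":0,"tz":-0.8,"yaw":0},{"tx":0,"ty":0,"tz":-0.8,"yaw":0},{"tx":0,"ty":0,"tz":-0.8,"yaw":0},{"tx":0,"ty":0,"tz":-0.8,"yaw":0},{"tx":0,"ty":0,"tz":0,"yaw":0}]' --gripper 0.2

```text
time_s: 20.98
eef_pos: [0.5365, 0.0515, 0.3627]
eef_rot: [0.296, 3.12, 0.004]
ft_force: [-0.2, 0.3, -0.8]
opening: 0.599
gripper_force: 0.0
```

Emit:
send_rows --commands '[{"tx":-0.215,"ty":-0.575,"tz":0,"yaw":0},{"tx":-0.215,"ty":-0.575,"tz":0,"yaw":0},{"tx":-0.215,"ty":-0.575,"tz":0,"yaw":0},{"tx":-0.215,"ty":-0.575,"tz":0,"yaw":0},{"tx":-0.215,"ty":-0.575,"tz":0,"yaw":0},{"tx":0,"ty":0,"tz":0,"yaw":1},{"tx":0,"ty":0,"tz":0,"yaw":1},{"tx":0,"ty":0,"tz":0,"yaw":1},{"tx":0,"ty":0,"tz":0,"yaw":1},{"tx":0,"ty":0,"tz":0,"yaw":1},{"tx":0,"ty":0,"tz":0,"yaw":1},{"tx":0,"ty":0,"tz":0,"yaw":1},{"tx":0,"ty":0,"tz":0,"yaw":1},{"tx":0,"ty":0,"tz":0,"yaw":1},{"tx":0,"ty":0,"tz":0,"yaw":1},{"tx":0,"ty":0,"tz":0,"yaw":1},{"tx":0,"ty":0,"tz":0,"yaw":1},{"tx":0,"ty":0,"tz":0,"yaw":1},{"tx":0,"ty":0,"tz":0,"yaw":1},{"tx":0,"ty":0,"tz":0,"yaw":1}]' --gripper 0.4

```text
time_s: 23.48
eef_pos: [0.5658, -0.1299, 0.3573]
eef_rot: [-2.424, -1.997, 0.001]
ft_force: [0.2, -0.4, -0.6]
opening: 0.703
gripper_force: 0.0
```

Run:
```python
from h import *
s=telemetry.observe();print(s["eef_pos"],s["eef_rot"],s["q"].round(2))
p,d=imaging.snapshot("scene")
for q in("knob","nest","shuttle_knob","handle_mid","plunger_top","press"):
    print(q,[(np.round(w("scene",r["xyz"]),4).tolist(),round(r["confidence"],2)) for r in nets.landmark_of("scene",q)[:3]])
cv2.imwrite("pics/z3.png",cv2.resize(p[150:290,250:390,::-1],(560,560),interpolation=cv2.INTER_CUBIC))
```

```text
[ 0.56583896 -0.12985732  0.35734442] [-2.42412376e+00 -1.99745343e+00  5.29517682e-04] [-0.37  0.16  0.61  1.45 -0.09  1.55  0.04]
knob [([0.5044, 0.3845, -0.0023], 0.73), ([0.6191, 0.0383, 0.0517], 0.52), ([0.392, 0.3412, -0.001], 0.49)]
nest [([0.6277, 0.0929, 0.3052], 0.24)]
shuttle_knob [([0.5363, 0.0548, 0.0798], 0.56)]
handle_mid [([0.5354, 0.0531, 0.0799], 0.65), ([0.6737, 0.3278, -0.0023], 0.57), ([0.5687, -0.129, 0.2626], 0.52)]
plunger_top [([0.6284, 0.0936, 0.3022], 0.42)]
press [([0.6232, 0.0342, -0.0009], 0.57), ([0.5738, -0.4734, 0.0025], 0.29)]
```

View pics/z3.png

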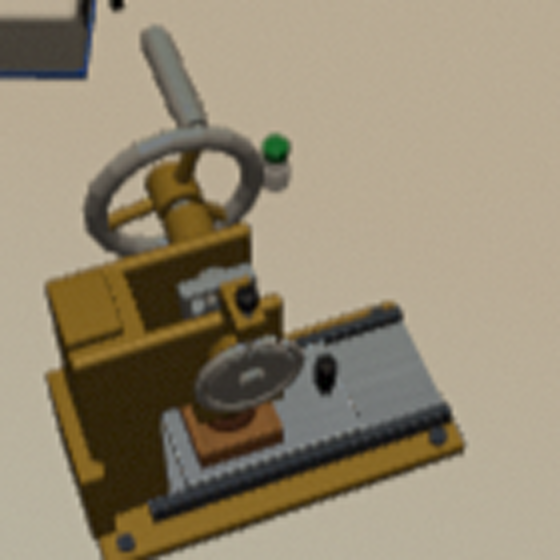

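The crop shows the shuttle in under the head with the nest and knob below the ram (235,420), the black knob at (325,372), and the handle free at (170,70). Now I lower onto the handle.

Emit:
send_rows --commands '[{"tx":0,"ty":0.01,"tz":0.5,"yaw":0},{"tx":0,"ty":0,"tz":0.5,"yaw":0},{"tx":0,"ty":0,"tz":0.4,"yaw":0},{"tx":0,"ty":0,"tz":0.25,"yaw":0},{"tx":0,"ty":0,"tz":0.14,"yaw":0},{"tx":0,"ty":0,"tz":0,"yaw":0}]'

```text
time_s: 24.58
eef_pos: [0.567, -0.1299, 0.25]
eef_rot: [-2.421, -2.003, 0.0]
ft_force: [0.5, -0.3, -0.0]
opening: 0.698
gripper_force: 0.0
```

Emit:
send_rows --commands '[{"tx":0,"ty":0,"tz":0,"yaw":0},{"tx":0,"ty":0,"tz":0,"yaw":0},{"tx":0,"ty":0,"tz":0,"yaw":0},{"tx":0,"ty":0,"tz":0,"yaw":0},{"tx":0,"ty":0,"tz":0,"yaw":0},{"tx":0,"ty":0,"tz":0,"yaw":0}]' --gripper -0.8 --force 15

```text
time_s: 25.32
eef_pos: [0.5668, -0.1299, 0.2501]
eef_rot: [-2.421, -2.002, 0.0]
ft_force: [-1.0, 0.3, 1.5]
opening: 0.267
gripper_force: 14.8
```

Run:
```python
import numpy as np
def t(a,b,n):
    e=np.linspace(a,b,n+1)
    for i in range(n):
        print(f"{e[i]:.2f}->{e[i+1]:.2f}  ty {62/60*(np.sin(e[i+1])-np.sin(e[i])):.3f} tz {-62/60*(np.cos(e[i+1])-np.cos(e[i])):.3f}")
t(-.33,.03,4);print();t(.03,.75,12);print();t(.75,6.15,45)
```

```text
-0.33->-0.24  ty 0.089 tz -0.026
-0.24->-0.15  ty 0.091 tz -0.018
-0.15->-0.06  ty 0.092 tz -0.010
-0.06->0.03  ty 0.093 tz -0.001

0.03->0.09  ty 0.062 tz 0.004
0.09->0.15  ty 0.062 tz 0.007
0.15->0.21  ty 0.061 tz 0.011
0.21->0.27  ty 0.060 tz 0.015
0.27->0.33  ty 0.059 tz 0.018
0.33->0.39  ty 0.058 tz 0.022
0.39->0.45  ty 0.057 tz 0.025
0.45->0.51  ty 0.055 tz 0.029
0.51->0.57  ty 0.053 tz 0.032
0.57->0.63  ty 0.051 tz 0.035
0.63->0.69  ty 0.049 tz 0.038
0.69->0.75  ty 0.047 tz 0.041

0.75->0.87  ty 0.085 tz 0.090
0.87->0.99  ty 0.074 tz 0.099
0.99->1.11  ty 0.062 tz 0.107
1.11->1.23  ty 0.048 tz 0.114
1.23->1.35  ty 0.034 tz 0.119
1.35->1.47  ty 0.020 tz 0.122
1.47->1.59  ty 0.005 tz 0.124
1.59->1.71  ty -0.010 tz 0.124
1.71->1.83  ty -0.025 tz 0.121
1.83->1.95  ty -0.039 tz 0.118
1.95->2.07  ty -0.053 tz 0.112
2.07->2.19  ty -0.066 tz 0.105
2.19->2.31  ty -0.078 tz 0.096
2.31->2.43  ty -0.089 tz 0.086
2.43->2.55  ty -0.099 tz 0.075
2.55->2.67  ty -0.107 tz 0.063
2.67->2.79  ty -0.114 tz 0.050
2.79->2.91  ty -0.119 tz 0.036
2.91->3.03  ty -0.122 tz 0.021
3.03->3.15  ty -0.124 tz 0.006
3.15->3.27  ty -0.124 tz -0.008
3.27->3.39  ty -0.122 tz -0.023
3.39->3.51  ty -0.118 tz -0.038
3.51->3.63  ty -0.113 tz -0.051
3.63->3.75  ty -0.106 tz -0.065
3.75->3.87  ty -0.097 tz -0.077
3.87->3.99  ty -0.087 tz -0.088
3.99->4.11  ty -0.076 tz -0.098
4.11->4.23  ty -0.064 tz -0.106
4.23->4.35  ty -0.051 tz -0.113
4.35->4.47  ty -0.037 tz -0.118
4.47->4.59  ty -0.022 tz -0.122
4.59->4.71  ty -0.008 tz -0.124
4.71->4.83  ty 0.007 tz -0.124
4.83->4.95  ty 0.022 tz -0.122
4.95->5.07  ty 0.036 tz -0.118
5.07->5.19  ty 0.050 tz -0.113
5.19->5.31  ty 0.063 tz -0.106
5.31->5.43  ty 0.076 tz -0.098
5.43->5.55  ty 0.087 tz -0.088
5.55->5.67  ty 0.097 tz -0.077
5.67->5.79  ty 0.105 tz -0.065
5.79->5.91  ty 0.112 tz -0.052
5.91->6.03  ty 0.118 tz -0.038
6.03->6.15  ty 0.122 tz -0.024
```

Emit:
send_rows --commands '[{"tx":0,"ty":0.089,"tz":-0.026,"yaw":0},{"tx":0,"ty":0.091,"tz":-0.018,"yaw":0},{"tx":0,"ty":0.092,"tz":-0.01,"yaw":0},{"tx":0,"ty":0.093,"tz":-0.001,"yaw":0}]'

```text
time_s: 25.82
eef_pos: [0.5882, -0.1338, 0.2537]
eef_rot: [-2.42, -2.002, 0.0]
ft_force: [-5.3, 1.8, 5.0]
opening: 0.266
gripper_force: 14.7
```

Emit:
send_rows --commands '[{"tx":0,"ty":0.062,"tz":0.004,"yaw":0},{"tx":0,"ty":0.062,"tz":0.007,"yaw":0}]'

```text
time_s: 26.08
eef_pos: [0.5956, -0.1352, 0.2531]
eef_rot: [-2.42, -2.002, 0.0]
ft_force: [-3.1, 1.4, 5.0]
opening: 0.267
gripper_force: 14.7
```

Emit:
send_rows --commands '[{"tx":0,"ty":0.061,"tz":0.011,"yaw":0},{"tx":0,"ty":0.06,"tz":0.015,"yaw":0}]'

```text
time_s: 26.32
eef_pos: [0.6037, -0.1367, 0.2515]
eef_rot: [2.42, 2.002, 0.002]
ft_force: [0.8, 0.7, 3.0]
opening: 0.271
gripper_force: 14.7
```

Emit:
send_rows --commands '[{"tx":0,"ty":0.059,"tz":0.018,"yaw":0}]'

```text
time_s: 26.45
eef_pos: [0.6066, -0.1372, 0.2505]
eef_rot: [-2.42, -2.003, -0.0]
ft_force: [-9.9, 4.0, 13.3]
opening: 0.269
gripper_force: 14.6
```

Emit:
send_rows --commands '[{"tx":0,"ty":0.058,"tz":0.022,"yaw":0}]'

```text
time_s: 26.58
eef_pos: [0.6075, -0.1374, 0.2483]
eef_rot: [-2.417, -1.999, 0.005]
ft_force: [-18.3, 6.2, 5.7]
opening: 0.269
gripper_force: 14.5
```

Emit:
send_rows --commands '[{"tx":0,"ty":0.057,"tz":0.025,"yaw":0}]'

```text
time_s: 26.7
eef_pos: [0.6092, -0.1377, 0.2453]
eef_rot: [-2.414, -1.997, 0.009]
ft_force: [-18.1, 5.7, 4.4]
opening: 0.257
gripper_force: 14.6
```

Emit:
send_rows --commands '[{"tx":0,"ty":0.055,"tz":0.029,"yaw":0}]'

```text
time_s: 26.82
eef_pos: [0.6141, -0.1386, 0.2433]
eef_rot: [-2.417, -1.999, 0.006]
ft_force: [-1.7, 0.6, -9.1]
opening: 0.259
gripper_force: 15.5
```

The notch was felt near 0.32 rad, holding back about 18 N before it passed. I carry on round.

Emit:
send_rows --commands '[{"tx":0,"ty":0.053,"tz":0.032,"yaw":0},{"tx":0,"ty":0.051,"tz":0.035,"yaw":0},{"tx":0,"ty":0.049,"tz":0.038,"yaw":0},{"tx":0,"ty":0.047,"tz":0.041,"yaw":0}]' --force 20

```text
time_s: 27.32
eef_pos: [0.6266, -0.141, 0.2351]
eef_rot: [-2.417, -2.0, 0.005]
ft_force: [-8.5, 3.7, -4.0]
opening: 0.258
gripper_force: 20.1
```

Emit:
send_rows --commands '[{"tx":0,"ty":0.085,"tz":0.09,"yaw":0},{"tx":0,"ty":0.074,"tz":0.099,"yaw":0},{"tx":0,"ty":0.062,"tz":0.107,"yaw":0},{"tx":0,"ty":0.048,"tz":0.114,"yaw":0}]'

```text
time_s: 27.82
eef_pos: [0.6436, -0.1441, 0.2117]
eef_rot: [-2.419, -2.002, 0.001]
ft_force: [-6.5, 2.8, 1.4]
opening: 0.26
gripper_force: 19.8
```

Emit:
send_rows --commands '[{"tx":0,"ty":0.034,"tz":0.119,"yaw":0},{"tx":0,"ty":0.02,"tz":0.122,"yaw":0},{"tx":0,"ty":0.005,"tz":0.124,"yaw":0},{"tx":0,"ty":-0.01,"tz":0.124,"yaw":0}]'

```text
time_s: 28.32
eef_pos: [0.6483, -0.145, 0.1831]
eef_rot: [2.419, 2.002, 0.003]
ft_force: [3.2, 2.5, 2.7]
opening: 0.26
gripper_force: 19.7
```

Emit:
send_rows --commands '[{"tx":0,"ty":-0.025,"tz":0.121,"yaw":0},{"tx":0,"ty":-0.039,"tz":0.118,"yaw":0},{"tx":0,"ty":-0.053,"tz":0.112,"yaw":0}]'

```text
time_s: 28.7
eef_pos: [0.6431, -0.1441, 0.1623]
eef_rot: [2.416, 1.999, 0.007]
ft_force: [14.0, -1.4, -1.7]
opening: 0.262
gripper_force: 19.9
```

Emit:
send_rows --commands '[{"tx":0,"ty":0.04,"tz":0,"yaw":0},{"tx":0,"ty":-0.053,"tz":0.112,"yaw":0},{"tx":0,"ty":-0.066,"tz":0.105,"yaw":0}]' --force 25

```text
time_s: 29.08
eef_pos: [0.6369, -0.1429, 0.1506]
eef_rot: [2.418, 2.001, 0.005]
ft_force: [-0.8, 4.5, 17.5]
opening: 0.258
gripper_force: 23.7
```

Emit:
send_rows --commands '[{"tx":0,"ty":-0.078,"tz":0.096,"yaw":0},{"tx":0,"ty":-0.089,"tz":0.086,"yaw":0}]'

```text
time_s: 29.32
eef_pos: [0.6276, -0.1412, 0.1402]
eef_rot: [2.417, 2.0, 0.007]
ft_force: [1.4, 3.6, 18.5]
opening: 0.256
gripper_force: 23.6
```

Emit:
send_rows --commands '[{"tx":0,"ty":-0.099,"tz":0.075,"yaw":0},{"tx":0,"ty":-0.107,"tz":0.063,"yaw":0}]'

```text
time_s: 29.58
eef_pos: [0.616, -0.139, 0.1321]
eef_rot: [2.417, 2.0, 0.008]
ft_force: [3.9, 1.9, 18.6]
opening: 0.256
gripper_force: 23.7
```

Emit:
send_rows --commands '[{"tx":0,"ty":-0.114,"tz":0.05,"yaw":0},{"tx":0,"ty":-0.119,"tz":0.036,"yaw":0}]'

```text
time_s: 29.82
eef_pos: [0.6027, -0.1366, 0.1269]
eef_rot: [2.416, 1.999, 0.008]
ft_force: [6.5, 1.7, 14.8]
opening: 0.26
gripper_force: 23.8
```

Emit:
send_rows --commands '[{"tx":0,"ty":-0.122,"tz":0.021,"yaw":0},{"tx":0,"ty":-0.124,"tz":0.006,"yaw":0},{"tx":0,"ty":-0.124,"tz":-0.008,"yaw":0}]'

```text
time_s: 30.2
eef_pos: [0.5809, -0.1325, 0.1254]
eef_rot: [2.416, 1.999, 0.008]
ft_force: [7.6, 1.7, 11.4]
opening: 0.256
gripper_force: 24.0
```

Emit:
send_rows --commands '[{"tx":0,"ty":-0.122,"tz":-0.033,"yaw":0},{"tx":0,"ty":-0.118,"tz":-0.048,"yaw":0},{"tx":0,"ty":-0.113,"tz":-0.051,"yaw":0}]' --force 20

```text
time_s: 30.58
eef_pos: [0.5591, -0.1286, 0.1323]
eef_rot: [2.417, 2.0, 0.005]
ft_force: [7.9, -1.4, 3.1]
opening: 0.259
gripper_force: 19.6
```

Emit:
send_rows --commands '[{"tx":0,"ty":-0.106,"tz":-0.065,"yaw":0},{"tx":0,"ty":-0.097,"tz":-0.077,"yaw":0},{"tx":0,"ty":-0.087,"tz":-0.088,"yaw":0}]'

```text
time_s: 30.95
eef_pos: [0.542, -0.1254, 0.146]
eef_rot: [2.417, 1.999, 0.005]
ft_force: [9.5, 0.1, 0.0]
opening: 0.258
gripper_force: 19.8
```

Emit:
send_rows --commands '[{"tx":0,"ty":-0.076,"tz":-0.098,"yaw":0},{"tx":0,"ty":-0.064,"tz":-0.106,"yaw":0},{"tx":0,"ty":-0.051,"tz":-0.113,"yaw":0}]'

```text
time_s: 31.32
eef_pos: [0.5306, -0.1233, 0.1646]
eef_rot: [2.418, 1.999, 0.005]
ft_force: [11.9, -0.6, -3.4]
opening: 0.261
gripper_force: 20.0
```

Emit:
send_rows --commands '[{"tx":0,"ty":-0.02,"tz":-0.118,"yaw":0},{"tx":0,"ty":-0.01,"tz":-0.122,"yaw":0},{"tx":0,"ty":-0.008,"tz":-0.124,"yaw":0}]'

```text
time_s: 31.7
eef_pos: [0.5265, -0.1225, 0.1852]
eef_rot: [2.42, 2.002, -0.0]
ft_force: [5.8, 0.3, -7.6]
opening: 0.26
gripper_force: 20.3
```

Emit:
send_rows --commands '[{"tx":0,"ty":0.007,"tz":-0.124,"yaw":0},{"tx":0,"ty":0.022,"tz":-0.122,"yaw":0},{"tx":0,"ty":0.036,"tz":-0.118,"yaw":0}]'

```text
time_s: 32.08
eef_pos: [0.5296, -0.1231, 0.2073]
eef_rot: [-2.42, -2.001, 0.002]
ft_force: [1.1, -0.3, -7.4]
opening: 0.256
gripper_force: 20.3
```

Emit:
send_rows --commands '[{"tx":0,"ty":0.05,"tz":-0.113,"yaw":0},{"tx":0,"ty":0.063,"tz":-0.106,"yaw":0},{"tx":0,"ty":0.076,"tz":-0.098,"yaw":0}]'

```text
time_s: 32.45
eef_pos: [0.5405, -0.125, 0.2268]
eef_rot: [-2.419, -2.001, 0.003]
ft_force: [-7.3, 1.4, -3.4]
opening: 0.259
gripper_force: 20.1
```

Emit:
send_rows --commands '[{"tx":0,"ty":0.087,"tz":-0.088,"yaw":0},{"tx":0,"ty":0.097,"tz":-0.077,"yaw":0},{"tx":0,"ty":0.105,"tz":-0.065,"yaw":0}]'

```text
time_s: 32.83
eef_pos: [0.5577, -0.1282, 0.2413]
eef_rot: [-2.419, -2.001, 0.002]
ft_force: [-7.5, 1.8, 3.2]
opening: 0.26
gripper_force: 19.7
```

Emit:
send_rows --commands '[{"tx":0,"ty":0.112,"tz":-0.052,"yaw":0},{"tx":0,"ty":0.118,"tz":-0.038,"yaw":0},{"tx":0,"ty":0.122,"tz":-0.024,"yaw":0}]'

```text
time_s: 33.2
eef_pos: [0.5794, -0.1322, 0.2487]
eef_rot: [-2.42, -2.002, -0.001]
ft_force: [-5.8, 2.2, 2.9]
opening: 0.256
gripper_force: 19.7
```

Emit:
send_rows --commands '[{"tx":0,"ty":0.082,"tz":-0.008,"yaw":0},{"tx":0,"ty":0.082,"tz":-0.002,"yaw":0},{"tx":0,"ty":0.062,"tz":0.002,"yaw":0}]' --force 12

```text
time_s: 33.58
eef_pos: [0.5931, -0.1348, 0.249]
eef_rot: [2.42, 2.002, 0.001]
ft_force: [-4.9, 1.2, 4.8]
opening: 0.261
gripper_force: 11.6
```

Emit:
send_rows --commands '[{"tx":0,"ty":0.05,"tz":0.006,"yaw":0},{"tx":0,"ty":0.05,"tz":0.009,"yaw":0}]'

```text
time_s: 33.83
eef_pos: [0.5995, -0.136, 0.2481]
eef_rot: [2.419, 2.002, 0.003]
ft_force: [-0.8, 1.1, 4.0]
opening: 0.258
gripper_force: 11.6
```

Emit:
send_rows --commands '[{"tx":0,"ty":0.04,"tz":0.01,"yaw":0},{"tx":0,"ty":0,"tz":0,"yaw":0}]'

```text
time_s: 34.08
eef_pos: [0.6031, -0.1366, 0.2472]
eef_rot: [2.417, 2.0, 0.005]
ft_force: [9.2, -1.5, -0.2]
opening: 0.262
gripper_force: 11.9
```

Emit:
send_rows --commands '[{"tx":0,"ty":0.03,"tz":0.009,"yaw":0},{"tx":0,"ty":0,"tz":0,"yaw":0}]'

```text
time_s: 34.33
eef_pos: [0.6045, -0.1369, 0.2468]
eef_rot: [2.418, 2.0, 0.004]
ft_force: [7.1, 0.1, 3.4]
opening: 0.257
gripper_force: 11.7
```

Emit:
send_rows --commands '[{"tx":0,"ty":0.02,"tz":0.006,"yaw":0},{"tx":0,"ty":0,"tz":0,"yaw":0}]'

```text
time_s: 34.58
eef_pos: [0.6052, -0.137, 0.2465]
eef_rot: [2.418, 2.001, 0.004]
ft_force: [3.6, 0.6, 5.8]
opening: 0.261
gripper_force: 11.5
```

Run:
```python
from h import *
print(telemetry.observe()["eef_pos"],telemetry.observe()["ft_force"])
p,d=imaging.snapshot("scene")
for q in("plunger_top","handle_mid"):
  for i in range(2): print(q,[(np.round(w("scene",r["xyz"]),4).tolist(),round(r["confidence"],2)) for r in nets.landmark_of("scene",q)[:2]])
P0=cloud("scene",np.load("scene0.npy"));P=cloud("scene",d)
for Q in(P0,P):
    m=(np.hypot(Q[...,0]-.630,Q[...,1]-.0955)<.02)&(Q[...,2]>.27);z=np.sort(Q[m][:,2]);print(m.sum(),z[-12:].round(4))
```

```text
[ 0.60518087 -0.13700601  0.24651928] [3.58728908 0.61261735 5.77511685]
plunger_top [([0.6273, 0.0941, 0.2988], 0.36)]
plunger_top [([0.6273, 0.0941, 0.2988], 0.36)]
handle_mid [([0.6096, -0.1357, 0.2628], 0.44)]
handle_mid [([0.6096, -0.1357, 0.2628], 0.44)]
100 [0.3042 0.3046 0.3049 0.3049 0.3049 0.305  0.3054 0.3057 0.3061 0.3063
 0.3065 0.3067]
95 [0.3016 0.3017 0.3019 0.3021 0.3022 0.3024 0.3024 0.3025 0.3025 0.3026
 0.3029 0.3032]
```

The plunger top has dropped about 3 mm, so it is in the notch. I'll nudge slightly, let go and rise clear.

Emit:
send_rows --commands '[{"tx":0,"ty":0.01,"tz":0,"yaw":0},{"tx":0,"ty":0,"tz":0,"yaw":0}]'

```text
time_s: 35.08
eef_pos: [0.6054, -0.1371, 0.2465]
eef_rot: [2.419, 2.002, 0.003]
ft_force: [1.9, 1.1, 6.5]
opening: 0.26
gripper_force: 11.5
```

Emit:
send_rows --commands '[{"tx":0,"ty":0,"tz":0,"yaw":0},{"tx":0,"ty":0,"tz":0,"yaw":0},{"tx":0,"ty":0,"tz":0,"yaw":0},{"tx":0,"ty":0,"tz":0,"yaw":0},{"tx":0,"ty":0,"tz":-0.3,"yaw":0},{"tx":0,"ty":0,"tz":-0.5,"yaw":0},{"tx":0,"ty":0,"tz":-0.7,"yaw":0},{"tx":0,"ty":0,"tz":-0.7,"yaw":0},{"tx":0,"ty":0,"tz":0,"yaw":0},{"tx":0,"ty":0,"tz":0,"yaw":0},{"tx":0,"ty":0,"tz":0,"yaw":0},{"tx":0,"ty":0,"tz":0,"yaw":0}]' --gripper 0.4

```text
time_s: 36.58
eef_pos: [0.604, -0.1369, 0.3766]
eef_rot: [-2.42, -2.002, 0.002]
ft_force: [0.1, -0.8, -0.5]
opening: 0.7
gripper_force: 0.0
```

Run:
```python
from h import *
s=telemetry.observe();print(s["eef_pos"],s["ft_force"],s["opening"])
p,d=imaging.snapshot("scene")
for q in("plunger_top","handle_mid","knob","shuttle_knob","bur_vial","carver_unit","wire_brush"):
  print(q,[(np.round(w("scene",r["xyz"]),4).tolist(),round(r["confidence"],2)) for r in nets.landmark_of("scene",q)[:3]])
Q=cloud("scene",d)
m=(np.hypot(Q[...,0]-.630,Q[...,1]-.0955)<.02)&(Q[...,2]>.27);z=np.sort(Q[m][:,2]);print(m.sum(),z[-12:].round(4))
cv2.imwrite("pics/z4.png",cv2.resize(p[130:290,240:400,::-1],(560,560),interpolation=cv2.INTER_CUBIC))
```

```text
[ 0.60404653 -0.13686723  0.3765942 ] [ 0.08983289 -0.81184436 -0.53392757] 0.7004950040865751
plunger_top [([0.4495, -0.1768, 0.0028], 0.62), ([0.6293, 0.0939, 0.299], 0.36)]
handle_mid [([0.6065, -0.1376, 0.265], 0.58)]
knob [([0.5741, -0.4738, 0.0027], 0.64), ([0.3948, 0.3401, -0.0035], 0.51), ([0.5027, 0.3856, -0.0042], 0.46)]
shuttle_knob [([0.5371, 0.0529, 0.0783], 0.69)]
bur_vial [([0.4457, -0.1759, 0.0011], 0.66)]
carver_unit [([0.5725, -0.4749, 0.0021], 0.62)]
wire_brush [([0.6738, 0.3299, -0.0018], 0.85)]
95 [0.3015 0.3016 0.3017 0.3018 0.3018 0.3019 0.302  0.3027 0.3029 0.3033
 0.3035 0.3049]
```

View pics/z4.png

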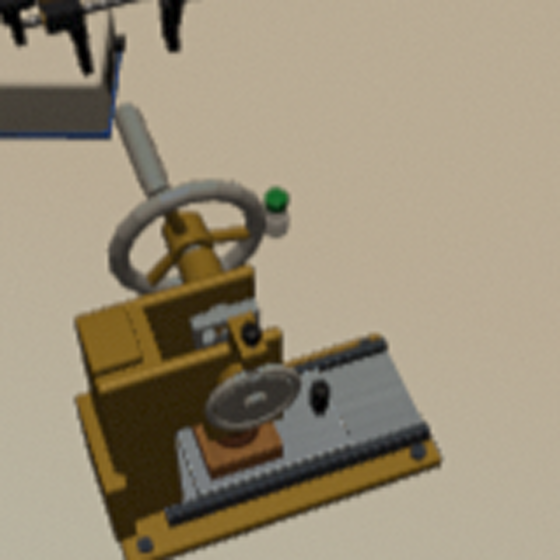

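The crop shows the gripper clear at the top left, the wheel parked with its handle at (140,145), the plunger down at (250,333), the shuttle home with its black knob at (318,395), and the vial still standing at (277,210). Handing the job in.

```bash
python3 -c "
from h import *
print(sign_off())"
```

```text
the job is handed in; nothing more can be done
None
```

I handed the job in at about 37 s. The knob is in the nest, the shuttle is home against its stop, and the wheel is one revolution past the first notch and parked with the plunger down. The brush, vial and carver unit haven't moved. The insert can't be seen under the head, so the only sign it was pressed home is the force I felt at the handle, and the hand-in returned no verdict.

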